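# Zero the workshop coffee mill and set it four clicks open

### The job

The workshop's coffee mill has lost its setting. Take the upright peg on its adjustment collar, turn the collar clockwise (seen from above) gently until you feel the burrs touch, without forcing them, then back it off anticlockwise by four clicks and let go. Leave the other things on the bench where they are.

Things in the scene. Friction and masses are not known exactly. Their poses are not given: they have to be found in the camera images.
- mill_axis (a point): Coffee mill bolted to the bench, hopper off: base plate 230 x 160 mm, grey square body 125 mm wide, spout to its front (own -x). On top a knurled aluminium collar, 110 mm across, 22 mm thick, top face 214 mm above the bench. This point lies on the collar's vertical axis, 215 mm above the bench; z up; it does not turn with the collar
- peg (a point): Upright steel peg by which the collar is turned, 12 mm diameter, its sleeve spinning freely, on an 18 mm wide lever that sticks out of the collar's rim. Peg axis 75 mm from the collar's axis; this point is 238 mm above the bench, peg top 258 mm, lever top 208 mm. It goes round with the collar; nothing else of the mill reaches above the collar
- collar (a point): Centre of the collar's top, 214 mm up; turns with it. What the hand feels at the peg: clicks give alternating pushes of up to about 2 N either way. When the burrs touch, the resistance jumps to about 7 N and then grows by about 5 N per 0.1 rad (7.5 mm at the peg); above 17 N there the burrs chip. Let go near a click, the collar settles into it
- ring (a joint): Collar angle, rad, -0.35 to 2.05; grows anticlockwise seen from above (opening), falls clockwise (closing). Where the burrs touch is unknown and differs each time (reading between about -0.02 and 0.75): it must be felt. Clicks are 12 degrees (0.209 rad) apart and counted from contact, which lies within 1 degree of a click position; wanted: four clicks (48 degrees) open from it
- tin_center (a point): steel tin without lid, 68 mm across, 60 mm tall, standing on the bench in front of the mill; the point is its centre. To be left alone
- hopper_center (a point): clear plastic hopper with black lid, 140 mm across, about 165 mm tall, standing on the bench; the point is its centre. To be left alone
- mug_center (a point): white mug, 82 mm across, 95 mm tall; the point is its centre. To be left alone
- brush_grip (a point): small hand brush lying on the bench; the point is on its handle. To be left alone

How it is judged:
On the way, in this order (a step that is already met when the one before it is completed fails the run):
1. the collar is turned in until the burrs touch and press lightly on each other (contact force between ring_c2 and burr_c0 above 3 N), for 0.1 s.
2. the collar is backed off to the fourth click (distance between ring_c2 and seat_c10 below 0.003 m), for 0.2 s.
At the end, for the whole second after the job is handed in: the collar rests at the fourth click open from burr contact (within about a third of a click, 4 degrees), released and still, the other things where they were (distance between ring_c2 and seat_c10 below 0.003 m and velocity of joint ring between -0.05 and 0.05 rad/s); the robot touches nothing.
It fails at once if the burrs are forced together (more than about 17 N at the peg against them) (contact force between ring_c2 and burr_c0 above 32 N).
It fails at once if a bystander is pushed away (tin, hopper, mug or brush moved by more than 30 mm) (distance of any of tin_center, hopper_center, mug_center, brush_grip from where it was at the start of the episode above 0.03 m).
It also fails if it takes over 72 s, if anything falls off the work surface, if the arm or the gripper's body presses on something with over 40 N, if the wrist force passes 120 N, or if a joint passes its speed limit or range.

### The arm

A 6-joint arm with a two-finger parallel gripper is mounted at the origin on the work surface. World frame = base frame: x ahead of the robot, y to its left, z up, the work surface at z = 0. Lengths are in m, angles in rad, forces in N, time in s.
With the tool pointing down it reaches from about 0.375 to 0.975 m from the base axis. Payload 3.8 kg.
Tool frame: the origin (TCP) lies midway between the tips of the shut fingers; the grasp point (between the pads) lies 19 mm behind it; x points along the fingers, y is the direction in which the jaws open and shut, and the axes are right-handed (so a half turn about x gives the same grasp; the last joint's range is limited). The gripper opens to 88 mm and grips with 3 to 60 N. Pads are 18 mm wide; open, the fingers measure 123 mm over their backs; the gripper's body (75 mm by 187 mm) begins 45 mm behind the grasp point.
Start: joints at [1.273, 0.264, 1.604, -0, 1.274, -0.037], TCP at [0.174, 0.652, 0.239] pointing down, gripper open.
Joint ranges: [-2.63, 2.63], [-0.94, 2.18], [0.31, 2.57], [-1.31, 4.45], [0, 2.66], [-2.55, 2.55]. Speed limits (rad/s): [2.57, 2.57, 3.14, 3.14, 3.14, 3.14].

### API

Orientations are given as a rotation vector (axis times angle).
In Python, from cell import manip, inverse_kinematics, cams, order gives the robot as it stands. Calls block until the motion is done:
- manip.move_pose(position, orientation): joint-space move of the TCP to a pose.
- manip.move_linear(position, rate=0.15, rot=None): straight line of the TCP; rot=None keeps the orientation; rate is the mean speed in m/s.
- manip.set_joints(angles): joint-space move.
- manip.set_gripper(opening, force=None): finger opening in m; force is the grip in N (None keeps the last); returns when the fingers have stopped.
- manip.dwell(seconds).
- inverse_kinematics(position, orientation): joint angles nearest the present ones, or None.
- manip.state(): the state.
- cams.capture(name): name is "side" or "top" or "wrist"; returns a dict with "image" (420x560x3 uint8, blue, green, red), "z_map" (420x560 float32, m along the optical axis (not along the pixel's ray), 0 where there is no reading), "intrinsics" (3x3 intrinsics, pixels), "position" and "orientation" of the camera in the world; the wrist camera has in their place "T_tool_cam" (4x4, takes a point from camera to tool coordinates, whose origin is the TCP and whose axes are the tool frame's). Camera axes: x right, y down, z forward; pixel columns grow to the right and rows downward; lengths in m; the calibration is good to about 2 mm. A picture is of the moment at which its call begins: read the wrist's pose just before it.
A pose or a line that the arm cannot do raises manip.IKError and nothing moves.
- order.close_job(): hands the job in, once; it reports no verdict.
The state is a dict: "clock": time; "joint_pos": joint angles; "joint_velocities": joint speeds; "tau": joint torques, N m; "tool_pos": TCP position; "tcp_rot": TCP orientation; "contact_force": force on the tool from outside, world axes, zero at the start; "moment": the same for the moment, N m; "gripper_width": finger opening in m.
Only numpy, scipy, OpenCV 4.12 (cv2) and the standard library are available. Lean on these libraries where they do the work, as an engineer would, in place of code of your own. Each camera call takes 0.05 s, during which the arm holds its last target.

## Working session

There is one attempt and no reset: what is moved stays moved. The work goes in short steps, each a Python script; the robot and the scene stay as the last script left them, time stands still between calls to the robot, and variables do not carry over. Pictures are saved under pics/ and viewed, and the job is handed in when it is done.

```bash
ls; mkdir -p pics; python3 - <<'E'
from cell import manip,cams
import cv2,numpy as np
s=manip.state();print(s)
for n in("side","top","wrist"):
    c=cams.capture(n);cv2.imwrite(f"pics/{n}0.png",c["image"]);np.savez(f"pics/{n}0.npz",**c)
    print(n,{k:v for k,v in c.items() if k not in("image","z_map")})
E
```

```text
pics
{'clock': 0.0, 'joint_pos': array([ 1.27311494e+00,  2.64789027e-01,  1.60538273e+00, -5.45092816e-06,
        1.27370274e+00, -3.68900770e-02]), 'joint_velocities': array([-0.00109453, -0.0003242 , -0.00082493,  0.0002765 , -0.00081811,
        0.00094653]), 'tau': array([ 1.65468853e-03, -5.02110636e+01, -3.56884181e+01,  7.27234036e-02,
        2.95121048e-02, -1.66853515e-04]), 'tool_pos': array([0.17383112, 0.65148744, 0.23735913]), 'tcp_rot': array([ 0.20295732,  1.56145868, -0.20650136]), 'contact_force': array([-0.76561158,  0.792953  , -0.48116521]), 'moment': array([ 0.00281723, -0.04012337, -0.03538432]), 'gripper_width': 0.0882767564369962}
side {'intrinsics': array([[473.22774498,   0.        , 288.50770844],
       [  0.        , 473.22774498, 208.43364685],
       [  0.        ,   0.        ,   1.        ]]), 'position': array([ 0.3318468 , -1.11411353,  0.82129709]), 'orientation': array([-2.11087115,  0.1636754 , -0.07692443])}
top {'intrinsics': array([[500.6817032 ,   0.        , 284.06027838],
       [  0.        , 500.6817032 , 209.23606133],
       [  0.        ,   0.        ,   1.        ]]), 'position': array([ 0.36006105, -0.0362829 ,  1.35255399]), 'orientation': array([-2.16976369,  2.14704687, -0.11657023])}
wrist {'intrinsics': array([[338.1679503 ,   0.        , 274.95016228],
       [  0.        , 338.1679503 , 215.10982884],
       [  0.        ,   0.        ,   1.        ]]), 'T_tool_cam': array([[-5.88266968e-04, -3.22858647e-01,  9.46447013e-01,
        -1.46491744e-01],
       [ 9.99999486e-01, -9.71550922e-04,  2.90130398e-04,
        -1.02945536e-03],
       [ 8.25850360e-04,  9.46446697e-01,  3.22859053e-01,
        -8.39497948e-02],
       [ 0.00000000e+00,  0.00000000e+00,  0.00000000e+00,
         1.00000000e+00]])}
```

View pics/side0.png

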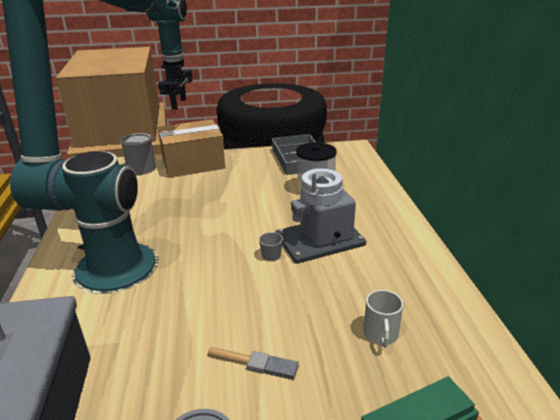

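View pics/top0.png

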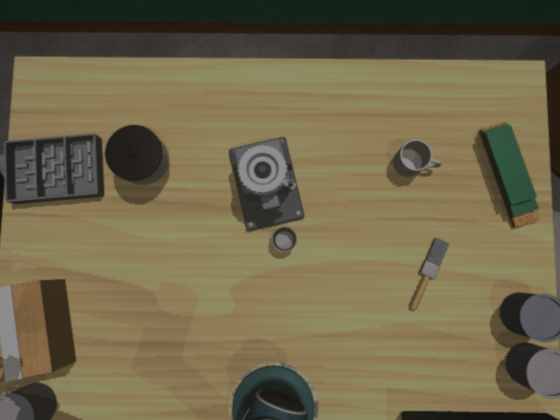

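View pics/wrist0.png

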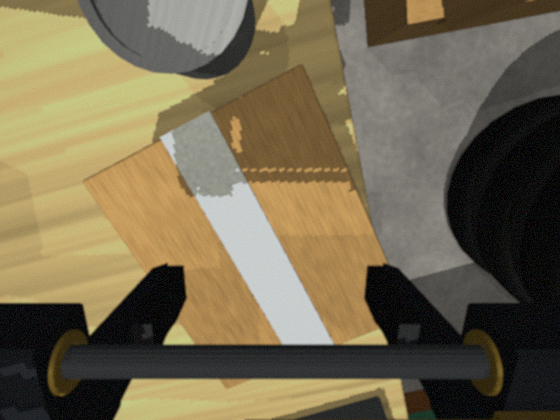

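Top view: collar at about (263,170), with the lever and peg to its lower right at about (291,183), the tin at (285,239) and the hopper at (134,153). I'll zoom in on the mill.

```bash
cat > h.py <<'E'
import numpy as np,cv2
from scipy.spatial.transform import Rotation as R
def ray(c,u,v):
    K=c["intrinsics"];d=np.array([(u-K[0,2])/K[0,0],(v-K[1,2])/K[1,1],1.])
    return R.from_rotvec(c["orientation"]).as_matrix()@d
def onplane(c,u,v,z):
    d=ray(c,u,v);p=c["position"];return p+d*(z-p[2])/d[2]
def proj(c,P):
    q=R.from_rotvec(c["orientation"]).as_matrix().T@(np.asarray(P)-c["position"]);q=c["intrinsics"]@q;return q[:2]/q[2]
def cloud(c):
    z=c["z_map"];v,u=np.indices(z.shape);K=c["intrinsics"]
    d=np.stack([(u-K[0,2])/K[0,0]*z,(v-K[1,2])/K[1,1]*z,z],-1)
    return d@R.from_rotvec(c["orientation"]).as_matrix().T+c["position"]
E
python3 - <<'E'
from h import *
t=dict(np.load("pics/top0.npz"));s=dict(np.load("pics/side0.npz"))
a=cv2.resize(t["image"][125:255,215:325],None,fx=5,fy=5,interpolation=cv2.INTER_CUBIC)
b=cv2.resize(s["image"][160:260,270:370],None,fx=6,fy=6,interpolation=cv2.INTER_CUBIC)
cv2.imwrite("pics/tz.png",a[:600]);cv2.imwrite("pics/sz.png",b)
for n,c in(("t",t),("s",s)):
    P=cloud(c);m=(c["z_map"]>0)&(P[...,0]>.5)&(P[...,0]<1.1)&(abs(P[...,1])<.2)
    for lo,hi in((.222,.27),(.208,.222),(.195,.208)):
        k=m&(P[...,2]>lo)&(P[...,2]<hi)
        q=P[k];print(n,lo,len(q),q.mean(0) if len(q) else'',np.c_[q.min(0),q.max(0)].ravel().round(3) if len(q) else '')
        if lo==.222: print(np.c_[np.argwhere(k)[:,::-1],q.round(3)][:25])
E
```

```text
t 0.222 33 [ 0.54883604 -0.04183973  0.2515199 ] [ 0.545  0.555 -0.047 -0.038  0.225  0.263]
[[ 2.89e+02  1.79e+02  5.54e-01 -3.80e-02  2.59e-01]
 [ 2.90e+02  1.79e+02  5.54e-01 -4.00e-02  2.61e-01]
 [ 2.91e+02  1.79e+02  5.54e-01 -4.20e-02  2.63e-01]
 [ 2.92e+02  1.79e+02  5.55e-01 -4.40e-02  2.58e-01]
 [ 2.89e+02  1.80e+02  5.52e-01 -3.80e-02  2.59e-01]
 [ 2.90e+02  1.80e+02  5.53e-01 -4.00e-02  2.56e-01]
 [ 2.91e+02  1.80e+02  5.53e-01 -4.20e-02  2.56e-01]
 [ 2.92e+02  1.80e+02  5.52e-01 -4.40e-02  2.58e-01]
 [ 2.93e+02  1.80e+02  5.52e-01 -4.60e-02  2.58e-01]
 [ 2.89e+02  1.81e+02  5.50e-01 -3.80e-02  2.58e-01]
 [ 2.90e+02  1.81e+02  5.50e-01 -4.00e-02  2.57e-01]
 [ 2.91e+02  1.81e+02  5.50e-01 -4.20e-02  2.59e-01]
 [ 2.92e+02  1.81e+02  5.50e-01 -4.40e-02  2.58e-01]
 [ 2.93e+02  1.81e+02  5.51e-01 -4.70e-02  2.55e-01]
 [ 2.89e+02  1.82e+02  5.47e-01 -3.80e-02  2.63e-01]
 [ 2.90e+02  1.82e+02  5.48e-01 -4.00e-02  2.58e-01]
 [ 2.91e+02  1.82e+02  5.47e-01 -4.20e-02  2.60e-01]
 [ 2.92e+02  1.82e+02  5.48e-01 -4.40e-02  2.57e-01]
 [ 2.93e+02  1.82e+02  5.48e-01 -4.70e-02  2.56e-01]

[... 1402 characters left out ...]
 1.77e+02  5.56e-01 -4.20e-02  2.53e-01]
 [ 3.12e+02  1.78e+02  5.48e-01 -4.20e-02  2.50e-01]
 [ 3.13e+02  1.78e+02  5.50e-01 -4.50e-02  2.52e-01]
 [ 3.14e+02  1.78e+02  5.52e-01 -4.70e-02  2.52e-01]
 [ 3.15e+02  1.78e+02  5.56e-01 -4.20e-02  2.49e-01]
 [ 3.12e+02  1.79e+02  5.48e-01 -4.30e-02  2.48e-01]
 [ 3.13e+02  1.79e+02  5.50e-01 -4.50e-02  2.49e-01]
 [ 3.14e+02  1.79e+02  5.52e-01 -4.60e-02  2.49e-01]
 [ 3.15e+02  1.79e+02  5.55e-01 -4.40e-02  2.48e-01]
 [ 3.12e+02  1.80e+02  5.48e-01 -4.10e-02  2.44e-01]]
s 0.208 496 [0.58671657 0.01901418 0.21305801] [ 0.531  0.643 -0.049  0.083  0.208  0.221]
s 0.195 309 [0.58448936 0.00555539 0.20274288] [ 0.531  0.639 -0.054  0.069  0.195  0.208]
```

View pics/tz.png

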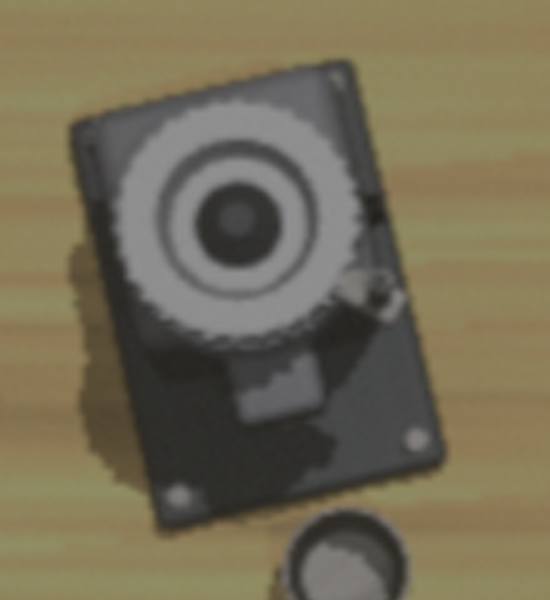

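View pics/sz.png

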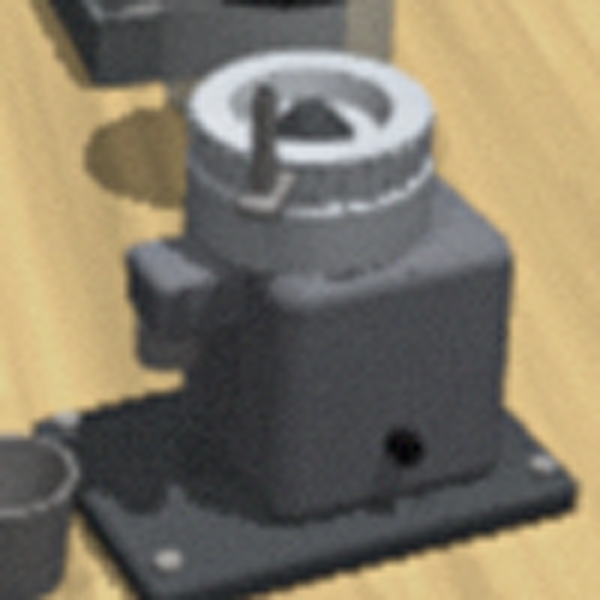

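```bash
python3 - <<'E'
from h import *
from cell import inverse_kinematics as IK
t=dict(np.load("pics/top0.npz"));s=dict(np.load("pics/side0.npz"))
for c in(t,s):
    P=cloud(c);z=P[...,2]
    m=((c["z_map"]>0)&(P[...,0]>.5)&(P[...,0]<.7)&(P[...,1]>-.032)&(P[...,1]<.12)&(z>.209)&(z<.219)).astype(np.uint8)
    m=cv2.morphologyEx(m,cv2.MORPH_OPEN,np.ones((3,3)))
    cn=max(cv2.findContours(m,cv2.RETR_EXTERNAL,cv2.CHAIN_APPROX_NONE)[0],key=cv2.contourArea)
    q=np.array([onplane(c,u,v,.214)[:2] for u,v in cn[:,0]])
    q=cv2.convexHull(q.astype(np.float32))
    (x,y),r=cv2.minEnclosingCircle(q);print("circ",x,y,r); e=cv2.fitEllipse(q);print(e)
    k=(c["z_map"]>0)&(abs(P[...,0]-.55)<.012)&(abs(P[...,1]+.042)<.012)&(z>.225)
    print(np.median(P[k],0))
print(onplane(t,291,181.3,.258),onplane(t,262.6,169,.214),onplane(s,314,174.8,.258))
C=np.array(e[0]);
E
```

```text
circ 0.5860201120376587 0.023595241829752922 0.05640515685081482
((0.5861616134643555, 0.02380908653140068), (0.10947297513484955, 0.11096290498971939), 94.74329376220703)
[ 0.54797326 -0.04204697  0.25721831]
circ 0.5867622494697571 0.021889150142669678 0.05953262373805046
((0.58687824010849, 0.02231675386428833), (0.11227109283208847, 0.11642076820135117), 175.09368896484375)
[ 0.55197774 -0.04273431  0.24462933]
[ 0.54933069 -0.04205836  0.258     ] [0.58510756 0.0236175  0.214     ] [ 0.55335754 -0.03985468  0.258     ]
```

```bash
cat >> h.py <<'E'
C=np.array([.5863,.0235]);RAD=.075;ZT=.226
def rot(a,flip=1,off=0.):
    a=a+off
    y=flip*np.array([-np.sin(a),np.cos(a),0]);x=np.array([0,0,-1.])
    return R.from_matrix(np.c_[x,y,np.cross(x,y)]).as_rotvec()
def pt(a,z=None): return np.array([C[0]+RAD*np.cos(a),C[1]+RAD*np.sin(a),ZT if z is None else z])
E
python3 - <<'E'
from h import *
from cell import inverse_kinematics as IK
for f in(1,-1):
  for d in range(-230,-40,20):
    q=IK(pt(np.radians(d)),rot(np.radians(d),f));print(f,d,None if q is None else np.round(q,2))
E
```

```text
1 -230 [ 0.1   0.03  1.9  -0.    1.22  2.55]
1 -210 [ 0.07 -0.01  1.94  0.    1.22  2.16]
1 -190 [ 0.02 -0.03  1.96 -0.    1.22  1.77]
1 -170 [-0.03 -0.04  1.96 -0.    1.22  1.37]
1 -150 [-0.07 -0.02  1.94 -0.    1.22  0.97]
1 -130 [-0.11  0.02  1.91 -0.    1.22  0.59]
1 -110 [-0.13  0.06  1.86 -0.    1.22  0.22]
1 -90 [-0.13  0.11  1.81 -0.    1.22 -0.13]
1 -70 [-0.12  0.16  1.76 -0.    1.23 -0.47]
1 -50 [-0.09  0.2   1.71 -0.    1.24 -0.79]
-1 -230 [ 0.1   0.03  1.9   0.    1.22 -0.59]
-1 -210 [ 0.07 -0.01  1.94 -0.    1.22 -0.98]
-1 -190 [ 0.02 -0.03  1.96 -0.    1.22 -1.37]
-1 -170 [-0.03 -0.04  1.96  0.    1.22 -1.77]
-1 -150 [-0.07 -0.02  1.94 -0.    1.22 -2.17]
-1 -130 None
-1 -110 None
-1 -90 None
-1 -70 None
-1 -50 [-0.09  0.2   1.71  0.    1.24  2.35]
```

```bash
python3 - <<'E'
from h import *
from cell import manip,cams
a=np.arctan2(-.0415-C[1],.550-C[0]);print(np.degrees(a))
p=np.array([.5505,-.0415,.33])
manip.move_pose(p,rot(a));manip.set_gripper(.05,20)
s=manip.state();print(s["clock"],s["tool_pos"],p,s["contact_force"])
c=cams.capture("wrist");cv2.imwrite("pics/w1.png",c["image"])
T=R.from_rotvec(s["tcp_rot"]).as_matrix();M=c["T_tool_cam"]
c["position"]=T@M[:3,3]+s["tool_pos"];c["orientation"]=R.from_matrix(T@M[:3,:3]).as_rotvec()
print("proj peg top",proj(c,[.5505,-.0415,.258]),"collar",proj(c,[*C,.214]))
P=cloud(c);k=(c["z_map"]>0)&(np.linalg.norm(P[...,:2]-p[:2],axis=-1)<.02)&(P[...,2]>.225)&(P[...,2]<.27)
print(k.sum(),np.median(P[k],0),P[k].min(0),P[k].max(0))
E
```

```text
-119.18167867894114
3.6583 [ 0.55047569 -0.04154798  0.32998827] [ 0.5505 -0.0415  0.33  ] [ 0.55902506 -0.58626558 -0.35432254]
proj peg top [274.17578864 227.4444928 ] collar [273.55355298 113.02748187]
419 [ 0.55449565 -0.03674781  0.25704952] [ 0.54764083 -0.04511068  0.22519613] [ 0.55900303 -0.03361672  0.26149551]
```

View pics/w1.png

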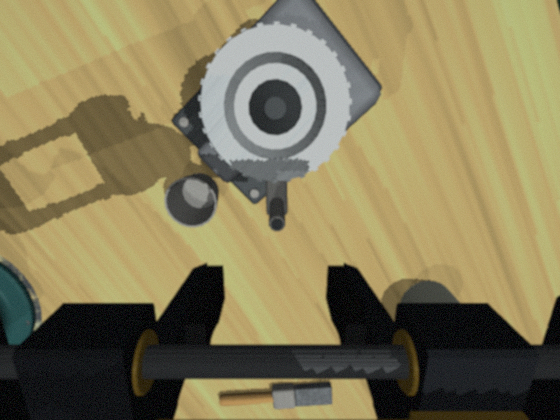

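```bash
python3 - <<'E'
from h import *
from cell import manip,cams
s=manip.state();c=cams.capture("wrist")
T=R.from_rotvec(s["tcp_rot"]).as_matrix();M=c["T_tool_cam"]
c["position"]=T@M[:3,3]+s["tool_pos"];c["orientation"]=R.from_matrix(T@M[:3,:3]).as_rotvec()
P=cloud(c);z=P[...,2]
k=((c["z_map"]>0)&(np.linalg.norm(P[...,:2]-[.5505,-.0415],axis=-1)<.02)&(z>.251)&(z<.266))
v,u=np.nonzero(k);print("peg px",u.mean(),v.mean(),u.min(),u.max(),v.min(),v.max(),P[k].mean(0))
print(onplane(c,277,222.5,.258))
m=((c["z_map"]>0)&(np.linalg.norm(P[...,:2]-C,axis=-1)<.062)&(z>.209)&(z<.219)).astype(np.uint8)
m=cv2.morphologyEx(m,cv2.MORPH_OPEN,np.ones((7,7)))
cn=max(cv2.findContours(m,cv2.RETR_EXTERNAL,cv2.CHAIN_APPROX_NONE)[0],key=cv2.contourArea)
q=cv2.convexHull(np.array([onplane(c,u,v,.214)[:2] for u,v in cn[:,0]]).astype(np.float32))
print(cv2.minEnclosingCircle(q),cv2.fitEllipse(q))
cv2.imwrite("pics/w1z.png",cv2.resize(c["image"][150:250,220:340],None,fx=5,fy=5,interpolation=cv2.INTER_CUBIC))
E
```

```text
peg px 276.1072796934866 221.91954022988506 268 284 213 231 [ 0.55371091 -0.03852777  0.25819134]
[ 0.55400414 -0.03926626  0.258     ]
((0.588330864906311, 0.026187006384134293), 0.056683044880628586) ((0.5884294509887695, 0.026389427483081818), (0.11079369485378265, 0.1112390086054802), 72.61302185058594)
```

View pics/w1z.png

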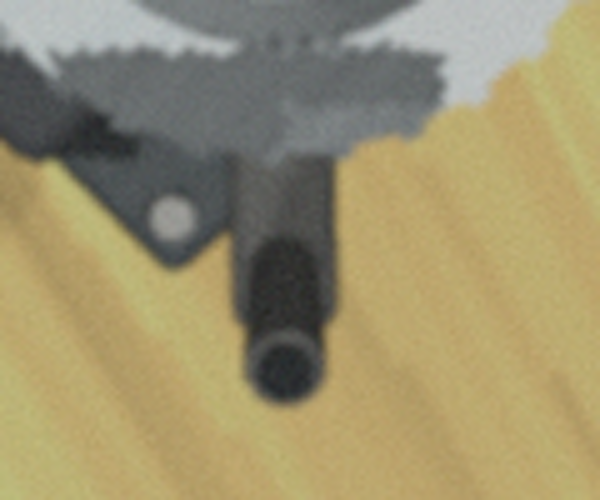

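```bash
sed -i 's/^C=.*/C=np.array([.5873,.0247]);RAD=.0745;ZT=.226/' h.py; python3 - <<'E'
from h import *
from cell import manip,cams
a=np.arctan2(-.040-C[1],.552-C[0]);print(a,np.degrees(a))
manip.move_linear(pt(a,.33),rate=.1,rot=rot(a))
manip.move_linear(pt(a),rate=.1)
s=manip.state();print(s["clock"],s["contact_force"])
manip.set_gripper(.03);s=manip.state();print(s["contact_force"],s["gripper_width"])
manip.set_gripper(.0,10);manip.dwell(.2)
s=manip.state();print(s["clock"],s["gripper_width"],s["tool_pos"],s["contact_force"],s["moment"])
c=cams.capture("wrist");cv2.imwrite("pics/w2.png",c["image"])
E
```

```text
-2.0702513321779064 -118.61666386513028
5.2 [-0.21287686  0.27943888  0.18320028]
[0.02809681 0.52642329 0.06443774] 0.03011674434775373
6.3 0.01182559024109039 [ 0.55167876 -0.04074462  0.22595654] [ 0.50507575  0.04236575 -0.29603372] [-0.12111256  0.00876201 -0.03414858]
```

View pics/w2.png

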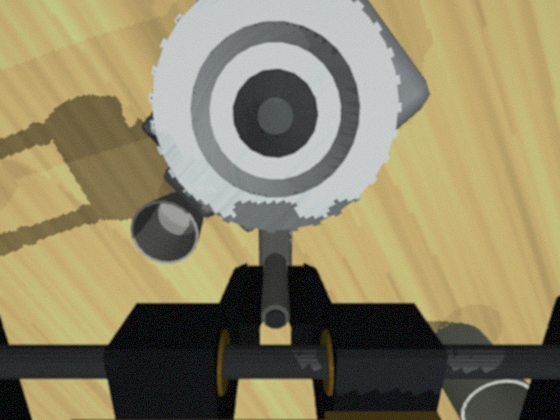

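The peg sits between the pads (image about (275,315), width 11.8 mm). I'll loosen this to a loose cage and sweep clockwise in small steps, with a force stop.

```bash
cat >> h.py <<'E'
from cell import manip
def ft(n=4,dt=.02):
    f=[]
    for _ in range(n): manip.dwell(dt);s=manip.state();f.append(s["contact_force"])
    f=np.mean(f,0);p=s["tool_pos"][:2]-C;a=np.arctan2(p[1],p[0])
    return f@[-np.sin(a),np.cos(a),0],f@[np.cos(a),np.sin(a),0],f[2],a,s["clock"]
def sweep(a,end,step,lim,rate=.04):
    sg=np.sign(end-a);k=0
    while (end-a)*sg>1e-6:
        a+=sg*min(step,abs(end-a));manip.move_linear(pt(a),rate=rate,rot=rot(a))
        r=ft();k+=1
        print("%.3f ft %.2f fr %.2f fz %.2f act %.3f t %.2f"%(a,*r))
        if lim and r[0]>lim: print("STOP");break
    return a
E
python3 - <<'E'
from h import *
manip.set_gripper(.0132,30);print(manip.state()["gripper_width"],ft())
a=sweep(-2.0703,-2.37,.025,5.0)
E
```

```text
0.012867202955593115 (np.float64(-0.34072739022251264), np.float64(0.06402575366443493), np.float64(-0.4770253608279145), np.float64(-2.07180131344123), 6.65)
-2.095 ft 0.80 fr -0.10 fz -0.33 act -2.094 t 6.97
-2.120 ft 0.60 fr -0.45 fz -0.14 act -2.121 t 7.28
-2.145 ft 0.63 fr 0.00 fz -0.04 act -2.146 t 7.60
-2.170 ft -0.03 fr -0.18 fz 0.17 act -2.171 t 7.92
-2.195 ft -0.62 fr 0.30 fz -0.05 act -2.197 t 8.23
-2.220 ft -1.09 fr 0.41 fz 0.26 act -2.222 t 8.55
-2.245 ft -1.25 fr 0.07 fz 0.80 act -2.247 t 8.87
-2.270 ft -0.40 fr -0.32 fz -0.62 act -2.269 t 9.18
-2.295 ft 0.26 fr -0.34 fz -0.62 act -2.292 t 9.50
-2.320 ft 0.76 fr 0.20 fz -0.35 act -2.318 t 9.82
-2.345 ft 0.82 fr -0.03 fz -0.57 act -2.346 t 10.13
-2.370 ft -0.12 fr 0.21 fz 0.33 act -2.371 t 10.45
```

```bash
python3 - <<'E'
from h import *
a=sweep(-2.37,-3.3,.025,4.0)
E
```

```text
-2.395 ft -0.15 fr 0.18 fz -0.02 act -2.395 t 10.77
-2.420 ft -0.49 fr 0.30 fz 0.16 act -2.422 t 11.08
-2.445 ft -0.64 fr -0.04 fz 0.27 act -2.446 t 11.40
-2.470 ft -1.20 fr 0.10 fz 0.03 act -2.472 t 11.72
-2.495 ft -0.29 fr -0.21 fz -0.43 act -2.491 t 12.03
-2.520 ft 0.51 fr -0.01 fz -0.36 act -2.516 t 12.35
-2.545 ft 0.50 fr 0.02 fz 0.21 act -2.545 t 12.67
-2.570 ft 0.09 fr 0.06 fz 0.31 act -2.571 t 12.98
-2.595 ft -0.56 fr 0.04 fz -0.24 act -2.596 t 13.30
-2.620 ft 0.28 fr 0.41 fz -0.23 act -2.620 t 13.62
-2.645 ft -0.62 fr -0.40 fz -0.11 act -2.647 t 13.93
-2.670 ft -1.11 fr 0.26 fz 0.12 act -2.671 t 14.25
-2.695 ft -1.40 fr 0.29 fz 0.51 act -2.696 t 14.57
-2.720 ft -0.16 fr -0.19 fz -0.09 act -2.717 t 14.88
-2.745 ft 0.90 fr -0.10 fz -0.14 act -2.742 t 15.20
-2.770 ft 0.43 fr 0.24 fz -0.07 act -2.770 t 15.52
-2.795 ft 0.41 fr 0.27 fz -0.04 act -2.796 t 15.83
-2.820 ft -0.15 fr 0.59 fz -0.26 act -2.821 t 16.15
-2.845 ft -0.34 fr 0.24 fz 0.25 act -2.846 t 16.47
-2.870 ft -0.77 fr 0.14 fz -0.17 act -2.871 t 16.78
-2.895 ft -1.22 fr -0.44 fz -0.04 act -2.896 t 17.10
-2.920 ft -0.32 fr -0.16 fz -0.11 act -2.918 t 17.42
-2.945 ft -0.08 fr -0.29 fz -0.05 act -2.943 t 17.73
-2.970 ft 0.67 fr 0.10 fz -0.12 act -2.969 t 18.05
-2.995 ft -0.12 fr 0.12 fz -0.68 act -2.996 t 18.37
-3.020 ft -0.27 fr 0.28 fz -0.09 act -3.021 t 18.68
-3.045 ft -0.50 fr 0.05 fz -0.12 act -3.045 t 19.00
-3.070 ft -0.55 fr -0.06 fz 0.44 act -3.072 t 19.32
-3.095 ft -1.13 fr 0.14 fz -0.00 act -3.096 t 19.63
-3.120 ft -1.38 fr 0.23 fz 0.34 act -3.121 t 19.95
-3.145 ft -0.29 fr -0.11 fz -0.16 act 3.141 t 20.27
-3.170 ft 0.77 fr -0.50 fz 0.18 act 3.116 t 20.58
-3.195 ft 5.04 fr 0.19 fz 0.45 act 3.104 t 20.90
STOP
```

```bash
python3 - <<'E'
from h import *
a=sweep(-3.195,-3.235,.008,7.0,.02)
manip.dwell(.3);print(ft())
print("back")
a=sweep(a,-2.285,.03,None)
E
```

```text
-3.203 ft 6.39 fr 0.19 fz 0.38 act 3.101 t 21.22
-3.211 ft 6.81 fr -0.38 fz 0.30 act 3.096 t 21.53
-3.219 ft 7.38 fr -0.00 fz 0.68 act 3.089 t 21.85
STOP
(np.float64(7.473045346056058), np.float64(0.057938251234792494), np.float64(0.5707733746338637), np.float64(3.089463947446735), 22.2167)
back
-3.189 ft 5.60 fr 0.40 fz 0.28 act 3.104 t 22.53
-3.159 ft 0.47 fr -0.06 fz 0.19 act 3.117 t 22.85
-3.129 ft -0.88 fr 0.03 fz -0.02 act -3.134 t 23.17
-3.099 ft -0.47 fr 0.19 fz -0.12 act -3.102 t 23.48
-3.069 ft -0.03 fr 0.29 fz -0.08 act -3.068 t 23.80
-3.039 ft 0.32 fr 0.12 fz 0.09 act -3.038 t 24.12
-3.009 ft 0.43 fr -0.19 fz -0.13 act -3.007 t 24.43
-2.979 ft 0.74 fr 0.26 fz 0.05 act -2.978 t 24.75
-2.949 ft 1.16 fr 0.03 fz 0.20 act -2.948 t 25.07
-2.919 ft 0.40 fr 0.06 fz -0.01 act -2.922 t 25.38
-2.889 ft -0.96 fr 0.56 fz -0.04 act -2.891 t 25.70
-2.859 ft -0.39 fr 0.09 fz 0.14 act -2.859 t 26.02
-2.829 ft 0.44 fr -0.27 fz 0.20 act -2.829 t 26.33
-2.799 ft 0.83 fr 0.11 fz 0.15 act -2.798 t 26.65
-2.769 ft 0.97 fr -0.58 fz 0.42 act -2.767 t 26.97
-2.739 ft 1.54 fr -0.24 fz -0.42 act -2.737 t 27.28
-2.709 ft -0.02 fr 0.26 fz 0.19 act -2.712 t 27.60
-2.679 ft -1.00 fr 0.18 fz 0.14 act -2.683 t 27.92
-2.649 ft 0.27 fr 0.49 fz -0.23 act -2.649 t 28.23
-2.619 ft -0.07 fr 0.25 fz 0.01 act -2.618 t 28.55
-2.589 ft -0.07 fr 0.14 fz -0.21 act -2.589 t 28.87
-2.559 ft 0.35 fr 0.02 fz 0.52 act -2.557 t 29.18
-2.529 ft 1.02 fr -0.46 fz -0.27 act -2.528 t 29.50
-2.499 ft 0.03 fr 0.15 fz 0.10 act -2.502 t 29.82
-2.469 ft -1.10 fr 0.07 fz 0.06 act -2.473 t 30.13
-2.439 ft -0.67 fr 0.38 fz -0.00 act -2.439 t 30.45
-2.409 ft -0.16 fr 0.13 fz -0.75 act -2.408 t 30.77
-2.379 ft -0.19 fr -0.35 fz -0.40 act -2.379 t 31.08
-2.349 ft 0.58 fr -0.30 fz -0.46 act -2.347 t 31.40
-2.319 ft 0.98 fr 0.25 fz -0.34 act -2.318 t 31.72
-2.289 ft 0.38 fr -0.30 fz -0.15 act -2.291 t 32.03
-2.285 ft 0.22 fr -0.11 fz 0.13 act -2.287 t 32.35
```

The fourth click down from contact is at about -2.285, and it agrees on both click count and angle. I'll release, retreat and look.

```bash
python3 - <<'E'
from h import *
from cell import cams
manip.dwell(.4)
manip.set_gripper(.02);print(ft());manip.set_gripper(.045)
manip.dwell(.3)
p=manip.state()["tool_pos"];manip.move_linear([p[0],p[1],.33],rate=.1)
s=manip.state();c=cams.capture("wrist");cv2.imwrite("pics/w3.png",c["image"])
T=R.from_rotvec(s["tcp_rot"]).as_matrix();M=c["T_tool_cam"]
c["position"]=T@M[:3,3]+s["tool_pos"];c["orientation"]=R.from_matrix(T@M[:3,:3]).as_rotvec()
P=cloud(c);z=P[...,2]
k=((c["z_map"]>0)&(np.linalg.norm(P[...,:2]-pt(-2.285)[:2],axis=-1)<.025)&(z>.251)&(z<.266))
m=P[k].mean(0);print("peg",m,"pred",pt(-2.285))
C2=np.array([.5884,.0263]);d=m[:2]-C2;print("angle wrist-centre",np.arctan2(d[1],d[0]),"start",np.arctan2(-.0385-C2[1],.5537-C2[0]))
manip.move_linear([p[0],p[1],.42],rate=.15)
manip.set_joints([.9,*manip.state()["joint_pos"][1:]])
s=manip.state();print(s["clock"],s["contact_force"])
for n in("top","side"):
    c=cams.capture(n);cv2.imwrite(f"pics/{n}3.png",c["image"]);P=cloud(c);z=P[...,2]
    k=(c["z_map"]>0)&(np.linalg.norm(P[...,:2]-pt(-2.285)[:2],axis=-1)<.025)&(z>(.251 if n=="top" else .225))&(z<.27)
    m=P[k].mean(0);d=m[:2]-[.5863,.0235];print(n,m,np.arctan2(d[1],d[0]))
c=dict(np.load("pics/top0.npz"));d=cv2.absdiff(c["image"],cv2.imread("pics/top3.png")).max(2);cv2.imwrite("pics/d.png",d*3)
E
```

```text
(np.float64(0.13587799925488808), np.float64(-0.22419157984733099), np.float64(-0.04994542326196935), np.float64(-2.285227598234699), 33.1333)
peg [ 0.54093126 -0.02976337  0.25825382] pred [ 0.53850131 -0.03159332  0.226     ]
angle wrist-centre -2.273370231105405 start -2.0624341892386533
37.85 [-0.72366122 -0.89652303 -0.14724871]
top [ 0.53724868 -0.03304716  0.25776606] -2.285328927534563
side [ 0.53882248 -0.03374846  0.2432373 ] -2.263163708666112
```

View pics/top3.png

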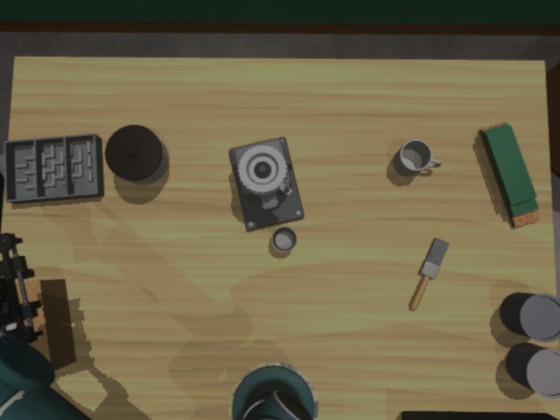

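View pics/w3.png

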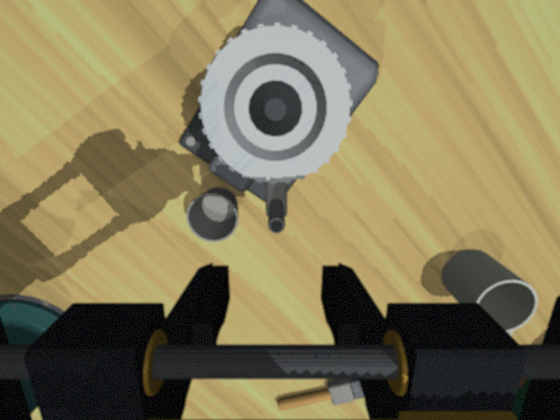

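```bash
python3 - <<'E'
from cell import manip,order
manip.dwell(.3);s=manip.state();print(s["clock"],s["tool_pos"],s["contact_force"],abs(s["joint_velocities"]).max())
order.close_job()
E
```

```text
38.25 [0.31555452 0.43710504 0.41894284] [ 0.78456564  0.85943842 -0.17419438] 0.003370663974816481
the job is handed in; nothing more can be done
```

I turned the collar clockwise by its peg until the burrs touched, backed it off four clicks, let go, and handed the job in at about 38 s. No verdict is reported.

- **Contact:** the resistance jumped from about 1 N to 5–7 N just past the click at peg angle −3.15 rad. I pressed to at most about 7.5 N, well under the 17 N limit.
- **Backing off:** I felt clicks at about −2.91, −2.71, −2.50 and −2.285 rad and released at the fourth. The click centres I measured were about 0.215 rad apart against the nominal 0.209, because the collar centre is only known to about 2 mm.
- **After release:** the top camera put the peg at −2.285 rad, the wrist camera at −2.273 and the side camera at −2.263. That spread is about 0.02 rad, within calibration error and well inside 4 degrees.
- **Bystanders:** the tin, hopper, mug and brush look unmoved in the top picture. I compared them by eye only.
- **Arm:** it was clear of everything and still, with about 1 N on the force reading, which is noise.

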